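Steady a rocking roller stand

TASK

The small steel roller stand rocks on the bench because its far left leg, the one with the black wing knob on top, is screwed too short. Turn that knob until the stand sits firmly on all four rubber feet, with none left hanging in the air, then let go of it. Leave the stand where it is, and leave the things lying round it alone.

Things in the scene. Friction and masses are not known exactly. Their poses are not given: they have to be found in the camera images.
- stand: Roller stand, about 3 kg, loose: steel plate 196 x 172 mm, 10 thick, top 50 mm high, on four legs splayed 30 degrees in x. Origin on the bench under its centre; x to the far side, y left. Feet 109 mm from it in x, 70 in y. A roller in aluminium cheeks is fixed on its near right part (to 88 mm high). It rests on its three fixed legs; pressing the knob down with 1 to 3 N rocks it over.
- leg_knob (a joint): Turn of the wing knob, rad; grows clockwise seen from above it, screwing the leg out and the knob down 3.82 mm per rad along the leg (3.3 mm of foot height). At 0 all four feet are in one plane; past it the stand rocks again. Starts between -2.1 and -1.25 (foot 4 to 7 mm short); range -2.8 to 1.6. Stays where left; friction 0.12 N m.
- knob_grip (a point): Point on the knob's axis at the height to grip. z points up the axis, which leans 30 degrees to the stand's near side; x along the black wing, y across it. Wing 44 mm long, 14 thick, 36 high: from 22 mm below this point to 14 above; under it a collar 24 mm across, 9 high. At joint 0 it is 68 mm up the axis from the plate's top.
- foot_screw (a point): Lowest point of the screw leg's rubber ball foot (18 mm, far left); height 0 is on the bench. The leg's axis crosses the plate's top at (85, 70, 50) mm in the stand's frame.
- foot_near_left (a point): Lowest point of the fixed near left foot.
- foot_near_right (a point): Lowest point of the fixed near right foot.
- foot_far_right (a point): Lowest point of the fixed far right foot.
- tape_roll: Roll of masking tape, 104 mm across, 17 mm high, lying left of the stand; leave alone. Origin under its centre.
- driver: Yellow screwdriver, 152 mm long, 24 mm thick, lying right of the stand; leave alone. Origin under its centre.
- memory_stick: USB stick, 53 x 18 x 8 mm, lying close to the left side of the stand; leave alone. Origin under its centre.

How it is judged (in metres and radians):
At the end, for the whole second after the job is handed in: The stand is at rest and each of its four feet is on the bench or less than 1.5 mm above it (height (world z) of each of foot_screw, foot_near_left, foot_near_right, foot_far_right below 0.0015 m and linear speed of stand below 0.01 m/s); the robot touches nothing.
It fails at once if the stand is shifted or lifted by more than 30 mm (distance of stand from where it was at the start of the episode above 0.03 m).
It fails at once if a thing lying round the stand is moved by more than 30 mm (distance of any of tape_roll, driver, memory_stick from where it was at the start of the episode above 0.03 m).
It also fails if it takes over 46 s, if anything falls off the work surface, if the arm or the gripper's body presses on something with over 40 N, if the wrist force passes 120 N, or if a joint passes its speed limit or range.

ROBOT

A 6-joint arm with a two-finger parallel gripper is mounted at the origin on a cart in front of the work surface, level with it; the furniture and walls round the work are solid. World frame = base frame: x ahead of the robot, y to its left, z up, the work surface at z = 0. Lengths are in mm, angles in rad, forces in N, time in s.
With the tool pointing down it reaches from about 325 to 875 mm from the base axis. Payload 4.4 kg.
Tool frame: the origin (TCP) lies where the fingers leave the gripper's body, on its centre line; the fingertips stand 73 mm ahead of it and the grasp point (between the pads) lies 54 mm ahead of it; z points along the fingers, y is the direction in which the jaws open and shut (so a half turn about z gives the same grasp; the last joint's range is limited). The gripper opens to 85 mm and grips with 20 to 120 N. Pads are 22 mm wide; open, the fingers measure 114 mm over their backs; the gripper's body (76 mm by 85 mm) begins 54 mm behind the grasp point. The pads swing forward as they close: fully open they stand 13 mm farther back than shut.
Start: joints at [-1.393, 0.207, 1.542, -0, 1.393, -0.15], TCP at [185.66, -544.204, 303.882] pointing down, gripper open.
Joint ranges: [-2.73, 2.73], [-0.86, 2.22], [0.23, 2.46], [-1.11, 4.25], [0.08, 2.63], [-2.82, 2.82]. Speed limits (rad/s): [2.79, 2.79, 3.14, 3.14, 3.14, 3.14].

INTERFACE

Orientations are given as a unit quaternion [x, y, z, w].
In Python, from rig import * gives the robot as it stands.
- The arm moves only by the shell command python3 -m handwheel 'ROWS' [OPENING] [FORCE]. ROWS is JSON, a list of rows, each an object with "translation": the shift along the world's x, y, z in cm, a list of three; "delta_rot": the turn, a rotation vector about the world's x, y, z in degrees, a list of three. In form: [{"translation": [x, y, z], "delta_rot": [wx, wy, wz]}, ...]. A call has exactly 8 rows; each row is the pose to reach, as a shift and turn from the pose commanded when the call began; what a row does not reach only later rows make up. A row lasts 1/8 s, in which the tool goes at most 62.5 mm and 10.7 degrees, less where a joint would pass 70% of its speed; a pose out of reach is approached as far as the arm can. A call with a gripper value outside its range is refused whole. OPENING is the closure, from 0 (fully open) to 1 (shut), set as the call begins (- or left out, the last holds). The fingers move at their own pace and stop on an object; FORCE is the grip in N (left out, the last holds). Time passes only in rows, so rows that repeat a pose let the fingers close, or fill a call up. It gives the time, the measured TCP pose, the force and the opening at its end, in the units of the state.
- get_state(): the state, without advancing time (a new reading comes with each control period).
- camera(name): name is "scene" or "top" or "wrist"; returns a dict with "pixels" (400x640x3 uint8, red, green, blue), "mtx" (3x3 intrinsics, pixels), "eye" and "rotation" of the camera in the world. Camera axes: x right, y down, z forward; pixel columns grow to the right and rows downward; lengths in mm; the calibration is good to about 2 mm. The wrist camera is an equidistant fisheye: a pixel r from the principal point sees the ray r / f radians off the axis. A picture is of the moment at which its call begins. There is no depth.
- hand_in(): hands the job in, once; it reports no verdict.
The state is a dict: "time_s": time; "joints": joint angles; "joint_vel": joint speeds; "effort": joint torques, N m; "tcp_pos": TCP position; "ee_rot": TCP orientation; "force": force on the tool from outside, world axes, zero at the start; "wrist_torque": the same for the moment, N m; "opening": finger opening in mm.
Only numpy, scipy, OpenCV 4.12 (cv2) and the standard library are available. Lean on these libraries where they do the work, as an engineer would, in place of code of your own. Each camera call takes 0.05 s, during which the arm holds its last target.

## Working session

There is one attempt and no reset: what is moved stays moved. The work goes in short steps, Python scripts to look and compute and a shell command to move; the robot and the scene stay as the last step left them, time stands still between calls to the robot, and variables do not carry over. Pictures are saved under pics/ and viewed, and the job is handed in when it is done.

```bash
mkdir -p pics
python3 - <<'E'
from rig import *
import cv2
print(get_state())
for n in ["scene","top","wrist"]:
    c=camera(n); cv2.imwrite(f"pics/{n}0.png",c["pixels"][:,:,::-1]); print(n,c["mtx"],c["eye"],c["rotation"])
E
```

```text
{'time_s': 0.0, 'joints': array([-1.39248448e+00,  2.07438316e-01,  1.54295259e+00, -3.32973178e-05,
        1.39351189e+00, -1.50487553e-01]), 'joint_vel': array([ 0.00163344, -0.0010804 ,  0.00035361, -0.00045643,  0.00039267,
        0.00086902]), 'effort': array([-3.61649873e-04, -3.83031106e+01, -2.91598338e+01, -3.06161810e-04,
        1.04936058e-02,  7.10701428e-06]), 'tcp_pos': array([ 185.55331045, -543.60997408,  302.71582192]), 'ee_rot': array([ 9.86515637e-01,  1.63662958e-01, -3.24517419e-05, -1.15473279e-03]), 'force': array([-0.10824763,  0.31602054, -0.20401876]), 'wrist_torque': array([-0.00523678, -0.01222451, -0.03945477]), 'opening': 85.47535674837779}
scene [[498.67295535   0.         320.49114347]
 [  0.         498.67295535 191.47078851]
 [  0.           0.           1.        ]] [-112.22152791  587.81527352  611.97483028] [-0.36600429  0.79350374 -0.43961926  0.20767183]
top [[362.25894728   0.         321.14486214]
 [  0.         362.25894728 197.82528002]
 [  0.           0.           1.        ]] [455.5214665  100.44524258 938.32407955] [ 0.71675366 -0.69715444  0.01315277 -0.0081776 ]
wrist [[309.70691629   0.         320.07975875]
 [  0.         309.70691629 196.57259304]
 [  0.           0.           1.        ]] [ 258.03513896 -519.47409436  373.34223873] [ 0.80395662 -0.5749692  -0.08933474  0.12281479]
```

View pics/scene0.png

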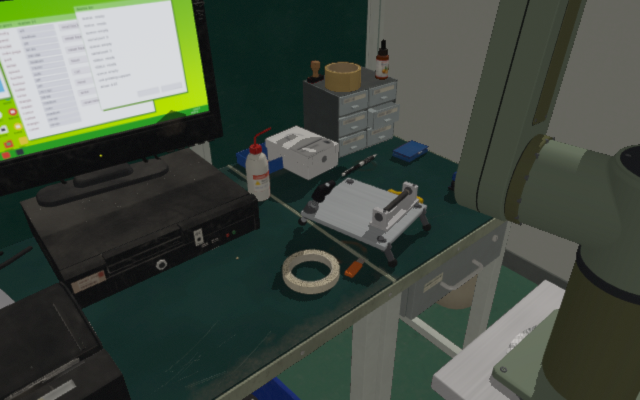

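View pics/top0.png

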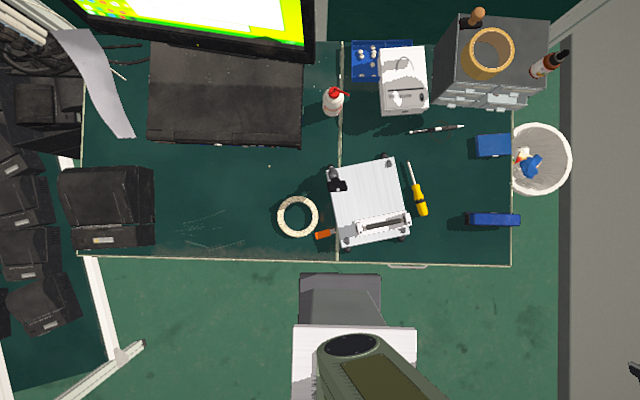

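Run:
```python
import cv2
a=cv2.imread("pics/top0.png"); cv2.imwrite("pics/top0z.png",cv2.resize(a[100:300,200:460],None,fx=3,fy=3,interpolation=2))
a=cv2.imread("pics/scene0.png"); cv2.imwrite("pics/scene0z.png",cv2.resize(a[100:300,200:460],None,fx=3,fy=3,interpolation=2))
```

```text
(no output)
```

View pics/top0z.png

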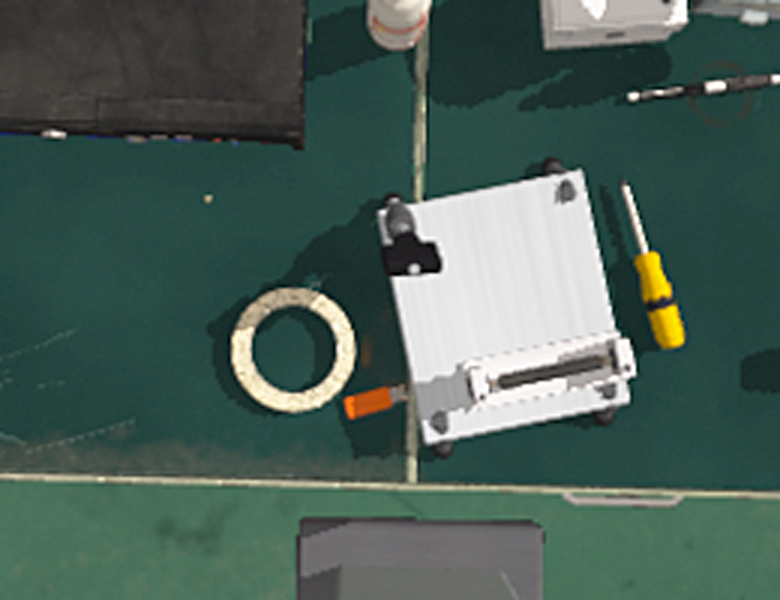

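View pics/scene0z.png

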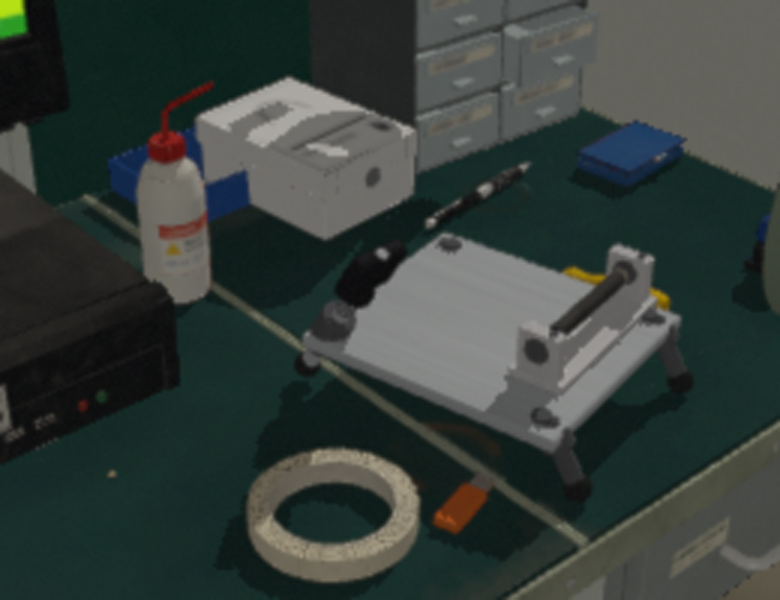

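```bash
cat > h.py <<'E'
from rig import *
import numpy as np, cv2
from scipy.spatial.transform import Rotation as R
from scipy.optimize import least_squares
def proj(c,P):
    q=R.from_quat(c["rotation"]).inv().apply(np.atleast_2d(P)-c["eye"]); m=c["mtx"]
    if c.get("fish"):
        r=np.hypot(q[:,0],q[:,1]); th=np.arctan2(r,q[:,2]); s=th/r
        return np.c_[m[0,0]*q[:,0]*s+m[0,2], m[1,1]*q[:,1]*s+m[1,2]]
    return np.c_[m[0,0]*q[:,0]/q[:,2]+m[0,2], m[1,1]*q[:,1]/q[:,2]+m[1,2]]
def cam(n):
    c=dict(camera(n)); c["fish"]=(n=="wrist"); return c
E
python3 - <<'E'
from h import *
t=cam("top"); s=cam("scene")
L=np.array([[98,86,50],[98,-86,50],[-98,86,50],[-98,-86,50.]])
T=np.array([[377,212],[583,170],[425,446],[633,403]])/3+[200,100]
S=np.array([[305,340],[440,233],[550,445],[680,318]])/3+[200,100]
def W(p,X): return R.from_euler('z',p[2]).apply(X)+[p[0],p[1],0]
for use in ("t","s","ts"):
    f=lambda p: np.concatenate([(proj(t,W(p,L))-T).ravel()*('t' in use),(proj(s,W(p,L))-S).ravel()*('s' in use)])
    r=least_squares(f,[400,50,0.2]); print(use,r.x,np.round(r.fun,1))
p=r.x
ax=np.array([-.5,0,.866])
for j in (-2.1,-1.7,-1.25):
  base=np.array([85,70,50])+ax*(68-3.82*j)
  for k,o in (("grip",0),("top",14),("bot",-22)):
    P=W(p,base+ax*o)
    a=(proj(t,P)[0]-[200,100])*3;b=(proj(s,P)[0]-[200,100])*3
    print(j,k,P.round(1),a.round(),b.round())
E
```

```text
t [ 4.74264082e+02 -2.11816787e+01  2.30438334e-01] [ 0.2 -0.2 -0.2 -0.2  0.3  0.1 -0.3  0.2 -0.  -0.   0.  -0.   0.  -0.
  0.  -0. ]
s [ 4.72803776e+02 -1.60210611e+01  2.31632381e-01] [-0.   0.  -0.   0.  -0.   0.  -0.   0.  -2.4 -0.7  0.6 -0.1  1.1  0.2
  0.6 -0.1]
ts [ 4.74270835e+02 -1.90172159e+01  2.30700338e-01] [-0.7 -0.2 -1.1 -0.2 -0.5  0.1 -1.2  0.2 -1.6 -1.6  1.2 -0.8  1.6 -0.8
  1.  -0.9]
-2.1 grip [504.   59.9 115.8] [411. 264.] [376. 265.]
-2.1 top [497.2  58.3 128. ] [413. 272.] [384. 251.]
-2.1 bot [514.7  62.4  96.8] [406. 251.] [362. 284.]
-1.7 grip [504.8  60.  114.5] [410. 263.] [375. 266.]
-1.7 top [497.9  58.4 126.6] [413. 271.] [383. 253.]
-1.7 bot [515.5  62.6  95.5] [406. 250.] [361. 286.]
-1.25 grip [505.6  60.2 113. ] [410. 262.] [373. 268.]
-1.25 top [498.8  58.6 125.1] [413. 270.] [382. 255.]
-1.25 bot [516.3  62.8  94. ] [406. 249.] [360. 287.]
```

Run:
```python
from h import *
t=cam("top"); s=cam("scene")
p=[474.3,-19.5,.2307]
A=R.from_euler('z',p[2])*R.from_euler('y',-30,degrees=True)
def hull(c,j,al,dp):
    X=[[22*a,7*b,z] for a in(-1,1) for b in(-1,1) for z in(-22,14)]
    X=R.from_euler('z',al,degrees=True).apply(X)+[0,0,68-3.82*j]
    P=A.apply(X)+R.from_euler('z',p[2]).apply([85,70,50])+[p[0]+dp[0],p[1]+dp[1],0]
    q=(proj(c,P)-[200,100])*3
    m=np.zeros((600,780),np.uint8); cv2.fillConvexPoly(m,cv2.convexHull(q.astype(np.float32)).astype(np.int32),1); return m
D=[]
for c,roi in((t,(370,225,450,290)),(s,(325,225,415,310))):
    z=cv2.resize(np.ascontiguousarray(c["pixels"][100:300,200:460]),None,fx=3,fy=3,interpolation=2)
    d=((z.max(2)<45)).astype(np.uint8); m=np.zeros_like(d); m[roi[1]:roi[3],roi[0]:roi[2]]=1; D.append(d*m)
    print(d[roi[1]:roi[3],roi[0]:roi[2]].sum())
def iou(a,b): return (a&b).sum()/(a|b).sum()
res=[]
for al in range(0,180,5):
  b=[]
  for c,d in((t,D[0]),(s,D[1])):
    b.append(max((iou(hull(c,-1.7,al,(dx,dy)),d),dx,dy) for dx in(-4,0,4) for dy in(-6,-3,0,3)))
  print(al,[tuple(np.round(x,2)) for x in b])
```

```text
1818
4722
0 [(np.float64(0.29), np.float64(4.0), np.float64(3.0)), (np.float64(0.51), np.float64(4.0), np.float64(3.0))]
5 [(np.float64(0.27), np.float64(0.0), np.float64(0.0)), (np.float64(0.51), np.float64(4.0), np.float64(3.0))]
10 [(np.float64(0.27), np.float64(4.0), np.float64(0.0)), (np.float64(0.51), np.float64(4.0), np.float64(3.0))]
15 [(np.float64(0.31), np.float64(4.0), np.float64(-3.0)), (np.float64(0.5), np.float64(4.0), np.float64(3.0))]
20 [(np.float64(0.35), np.float64(4.0), np.float64(-6.0)), (np.float64(0.49), np.float64(4.0), np.float64(3.0))]
25 [(np.float64(0.4), np.float64(4.0), np.float64(-6.0)), (np.float64(0.5), np.float64(4.0), np.float64(3.0))]
30 [(np.float64(0.43), np.float64(4.0), np.float64(-3.0)), (np.float64(0.49), np.float64(4.0), np.float64(3.0))]
35 [(np.float64(0.46), np.float64(4.0), np.float64(-3.0)), (np.float64(0.49), np.float64(4.0), np.float64(3.0))]
40 [(np.float64(0.49), np.float64(4.0), np.float64(-3.0)), (np.float64(0.49), np.float64(4.0), np.float64(0.0))]
45 [(np.float64(0.54), np.float64(4.0), np.float64(0.0)), (np.float64(0.5), np.fl
[... 2256 characters left out ...]
4.0), np.float64(3.0))]
150 [(np.float64(0.43), np.float64(4.0), np.float64(3.0)), (np.float64(0.52), np.float64(4.0), np.float64(3.0))]
155 [(np.float64(0.4), np.float64(4.0), np.float64(3.0)), (np.float64(0.52), np.float64(4.0), np.float64(3.0))]
160 [(np.float64(0.37), np.float64(0.0), np.float64(3.0)), (np.float64(0.52), np.float64(4.0), np.float64(3.0))]
165 [(np.float64(0.35), np.float64(0.0), np.float64(3.0)), (np.float64(0.52), np.float64(4.0), np.float64(3.0))]
170 [(np.float64(0.34), np.float64(4.0), np.float64(3.0)), (np.float64(0.52), np.float64(4.0), np.float64(3.0))]
175 [(np.float64(0.31), np.float64(0.0), np.float64(3.0)), (np.float64(0.52), np.float64(4.0), np.float64(3.0))]
```

Run:
```python
from h import *
# plan wrist pre-grasp pose
st=get_state(); print(R.from_quat(st["ee_rot"]).as_matrix().round(3))
c=cam("wrist"); Rt=R.from_quat(st["ee_rot"])
print("cam in tool",Rt.inv().apply(c["eye"]-st["tcp_pos"]), (Rt.inv()*R.from_quat(c["rotation"])).as_matrix().round(3))
```

```text
[[ 0.946  0.323 -0.   ]
 [ 0.323 -0.946  0.001]
 [ 0.    -0.001 -1.   ]]
cam in tool [ 76.413882     0.36440525 -70.50766685] [[-0.    -0.954 -0.3  ]
 [ 1.     0.    -0.   ]
 [ 0.    -0.3    0.954]]
```

```bash
cat >> h.py <<'E'
p0=[474.3,-19.5,.2307]
A0=R.from_euler('z',p0[2])*R.from_euler('y',-30,degrees=True)
C0=R.from_euler('z',p0[2]).apply([85,70,50])+[p0[0],p0[1],0]
def goal(al,h,A=A0,C=C0,j=-1.7):
    """tool rot & tcp: x along wing angle al(deg), grasp point h mm above knob_grip"""
    Az=A.apply([0,0,1]); x=A.apply([np.cos(np.radians(al)),np.sin(np.radians(al)),0])
    M=np.c_[x,np.cross(-Az,x),-Az]
    return R.from_matrix(M), C+Az*(68-3.82*j+h+54)
def delta(Rg,tg,R0=None,t0=None):
    s=get_state()
    R0=R0 or R.from_quat(s["ee_rot"]); t0=s["tcp_pos"] if t0 is None else t0
    return (tg-t0)/10, (Rg*R0.inv()).as_rotvec(degrees=True)
E
python3 - <<'E'
from h import *
Rg,tg=goal(85,110); print(tg); 
d,r=delta(Rg,tg); print(d,r,np.linalg.norm(r))
E
```

```text
[424.95418803  40.81457411 256.54186265]
[23.93084476 58.49300421 -4.71442547] [-14.49744614 -29.1004443   77.43080457] 83.97940997255421
```

```bash
python3 -m handwheel '[{"translation":[2.5,6,0],"delta_rot":[-1.5,-3,8]},{"translation":[5,12,0],"delta_rot":[-3,-6,16]},{"translation":[8,18,0],"delta_rot":[-5,-10,25]},{"translation":[11,25,0],"delta_rot":[-7,-14,35]},{"translation":[14,32,-1],"delta_rot":[-8.7,-17.5,46]},{"translation":[17,40,-2],"delta_rot":[-10.5,-21,56]},{"translation":[20.5,49,-3],"delta_rot":[-12,-24,65]},{"translation":[23.9,58.5,-4.7],"delta_rot":[-14,-28,74]}]' 0 40
python3 -m handwheel '[{"translation":[0,0,0],"delta_rot":[0,0,0]},{"translation":[0,0,0],"delta_rot":[0,0,0]},{"translation":[0,0,0],"delta_rot":[0,0,0]},{"translation":[0,0,0],"delta_rot":[0,0,0]},{"translation":[0,0,0],"delta_rot":[0,0,0]},{"translation":[0,0,0],"delta_rot":[0,0,0]},{"translation":[0,0,0],"delta_rot":[0,0,0]},{"translation":[0,0,0],"delta_rot":[0,0,0]}]'
python3 - <<'E'
from h import *
Rg,tg=goal(85,110); print(delta(Rg,tg),get_state()["joints"])
c=cam("wrist"); cv2.imwrite("pics/w1.png",c["pixels"][:,:,::-1])
c=cam("top"); cv2.imwrite("pics/t1.png",c["pixels"][:,:,::-1])
E
```

```text
time_s: 1.4
tcp_pos: [378.4, -83.1, 276.0]
ee_rot: [0.654, 0.713, 0.204, 0.15]
force: [1.1, 0.9, 0.3]
opening: 85.1
time_s: 2.4
tcp_pos: [377.8, -84.6, 275.4]
ee_rot: [0.657, 0.711, 0.203, 0.148]
force: [0.2, 0.2, -1.4]
opening: 85.4
(array([ 4.71362143, 12.54444733, -1.88860446]), array([-0.64623889, -1.04958805,  3.42045213])) [-0.70033898 -0.44384167  2.24466991  0.45297771  1.05349372 -0.94972101]
```

```bash
python3 -m handwheel '[{"translation":[1,3,-0.4],"delta_rot":[0,0,0]},{"translation":[2,6,-0.8],"delta_rot":[0,0,1]},{"translation":[3,9,-1.2],"delta_rot":[0,-1,2]},{"translation":[4,11,-1.6],"delta_rot":[-0.6,-1,3.4]},{"translation":[4.7,12.5,-1.9],"delta_rot":[-0.6,-1,3.4]},{"translation":[4.7,12.5,-1.9],"delta_rot":[-0.6,-1,3.4]},{"translation":[4.7,12.5,-1.9],"delta_rot":[-0.6,-1,3.4]},{"translation":[4.7,12.5,-1.9],"delta_rot":[-0.6,-1,3.4]}]'
python3 - <<'E'
from h import *
Rg,tg=goal(85,110); print(delta(Rg,tg),get_state()["joints"])
c=cam("wrist"); cv2.imwrite("pics/w2.png",c["pixels"][:,:,::-1])
c=cam("top"); cv2.imwrite("pics/t2.png",c["pixels"][:,:,::-1])
E
```

```text
time_s: 3.5
tcp_pos: [424.8, 39.7, 256.6]
ee_rot: [0.633, 0.73, 0.21, 0.152]
force: [-0.6, 0.4, 0.1]
opening: 85.6
(array([ 0.01368017,  0.10679614, -0.00871364]), array([-0.03390923, -0.02648445,  0.08379875])) [-0.24592155 -0.33969127  2.22546084  0.32237435  0.80849827 -0.55836973]
```

View pics/w2.png

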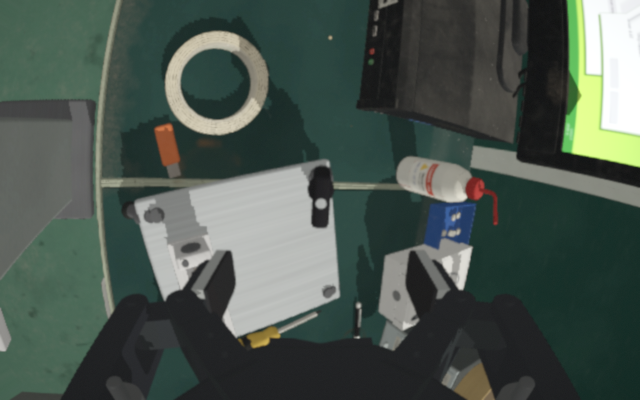

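```bash
cat >> h.py <<'E'
def wing(c,j,al,dp=(0,0),A=A0,C=C0):
    X=np.array([[22*a,7*b,z] for z in(14,-22) for a,b in((1,1),(1,-1),(-1,-1),(-1,1))],float)
    X=R.from_euler('z',al,degrees=True).apply(X)+[0,0,68-3.82*j]
    return proj(c,A.apply(X)+C+[dp[0],dp[1],0])
E
python3 - <<'E'
from h import *
c=cam("wrist")
L=np.array([[98,86,50],[98,-86,50],[-98,86,50],[-98,-86,50.]])
P=R.from_euler('z',p0[2]).apply(L)+[p0[0],p0[1],0]; print(proj(c,P).round(1))
im=np.ascontiguousarray(c["pixels"][:,:,::-1]); S=7;o=np.array([275,150])
z=cv2.resize(im[150:235,275:365],None,fx=S,fy=S,interpolation=2); cv2.imwrite("pics/w2z.png",z)
z2=z.copy()
for al,col in((80,(0,0,255)),(90,(0,255,0))):
    q=((wing(c,-1.7,al)-o+.5)*S).astype(np.int32)
    cv2.polylines(z2,[q[:4]],True,col); 
    cv2.polylines(z2,[q[4:]],True,tuple(int(k*.6) for k in col))
cv2.imwrite("pics/w2z2.png",np.hstack([z,z2])[:, :].copy() if 0 else z2)
E
```

```text
[[329.9 158.8]
 [340.6 296.8]
 [132.7 202.1]
 [186.  353.4]]
```

View pics/w2z2.png

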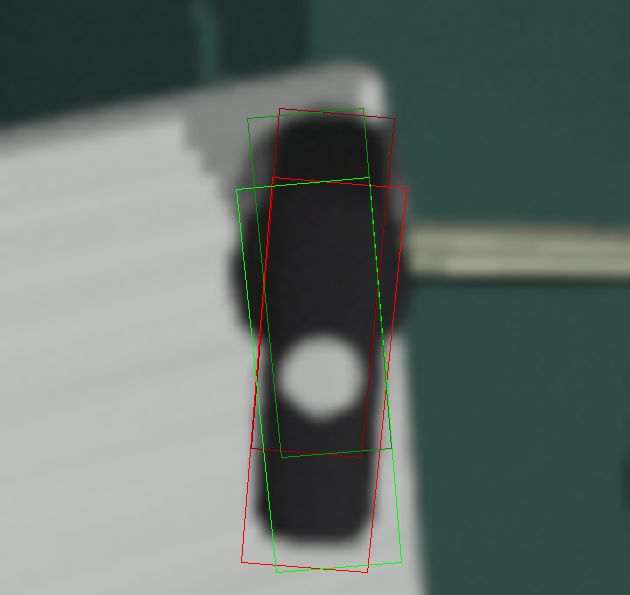

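View pics/w2z.png

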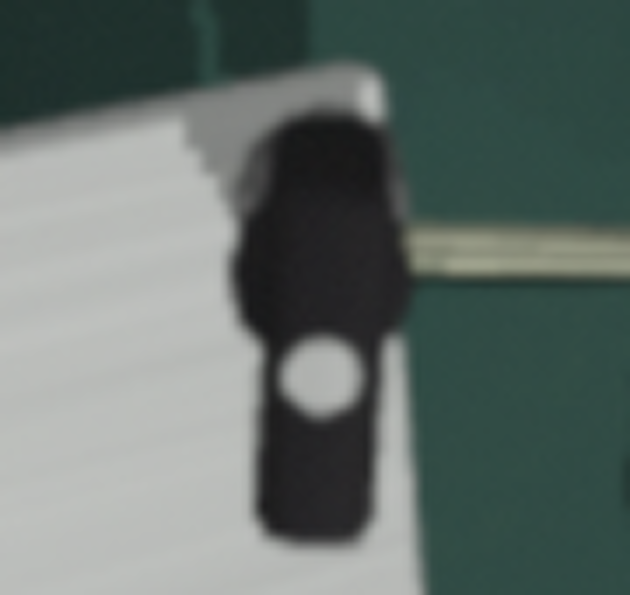

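```bash
python3 -m handwheel '[{"translation":[0.8,0.25,-1.5],"delta_rot":[0,0,0]},{"translation":[1.6,0.5,-3],"delta_rot":[0,0,0]},{"translation":[2.4,0.65,-4.5],"delta_rot":[0,0,0]},{"translation":[3,0.8,-5.5],"delta_rot":[0,0,0]},{"translation":[3.41,0.9,-6.06],"delta_rot":[0,0,0]},{"translation":[3.41,0.9,-6.06],"delta_rot":[0,0,0]},{"translation":[3.41,0.9,-6.06],"delta_rot":[0,0,0]},{"translation":[3.41,0.9,-6.06],"delta_rot":[0,0,0]}]' 1 40
python3 - <<'E'
from h import *
Rg,tg=goal(85,33); s=get_state();print(delta(Rg,tg),s["force"],s["opening"])
c=cam("wrist"); cv2.imwrite("pics/w3.png",c["pixels"][:,:,::-1])
E
```

```text
time_s: 4.65
tcp_pos: [459.1, 49.3, 196.4]
ee_rot: [0.632, 0.73, 0.21, 0.152]
force: [-0.2, 0.5, -0.3]
opening: 0.4
(array([ 0.33152035,  0.03249969, -0.65368028]), array([-0.03022561,  0.01533286,  0.02039383])) [-0.20867102  0.47733827 -0.29241581] 0.38140657818855284
```

View pics/w3.png

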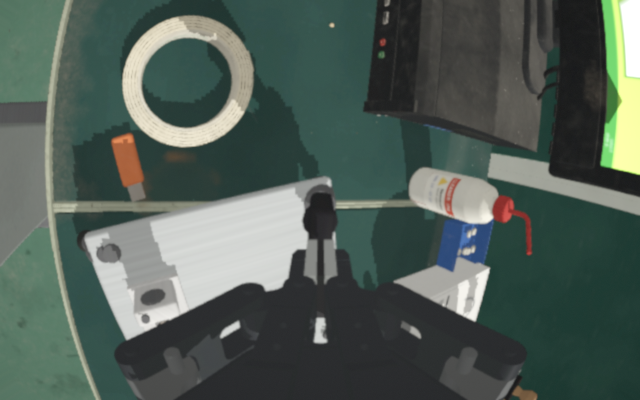

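```bash
python3 -m handwheel '[{"translation":[0.1,0.02,-0.17],"delta_rot":[0,0,0]},{"translation":[0.2,0.045,-0.35],"delta_rot":[0,0,0]},{"translation":[0.24,0.057,-0.43],"delta_rot":[0,0,0]},{"translation":[0.24,0.057,-0.43],"delta_rot":[0,0,0]},{"translation":[0.24,0.057,-0.43],"delta_rot":[0,0,0]},{"translation":[0.24,0.057,-0.43],"delta_rot":[0,0,0]},{"translation":[0.24,0.057,-0.43],"delta_rot":[0,0,0]},{"translation":[0.24,0.057,-0.43],"delta_rot":[0,0,0]}]'
python3 - <<'E'
from h import *
Rg,tg=goal(85,33); d=delta(Rg,tg)[0];s=get_state();print(s["tcp_pos"],d@A0.apply([0,0,1])*10,s["force"])
E
python3 -m handwheel '[{"translation":[0.02,0.005,-0.035],"delta_rot":[0,0,0]},{"translation":[0.05,0.01,-0.09],"delta_rot":[0,0,0]},{"translation":[0.07,0.017,-0.13],"delta_rot":[0,0,0]},{"translation":[0.1,0.023,-0.173],"delta_rot":[0,0,0]},{"translation":[0.1,0.023,-0.173],"delta_rot":[0,0,0]},{"translation":[0.1,0.023,-0.173],"delta_rot":[0,0,0]},{"translation":[0.1,0.023,-0.173],"delta_rot":[0,0,0]},{"translation":[0.1,0.023,-0.173],"delta_rot":[0,0,0]}]'
python3 - <<'E'
from h import *
Rg,tg=goal(85,33); d=delta(Rg,tg)[0];s=get_state();print(s["tcp_pos"],d@A0.apply([0,0,1])*10,s["force"])
E
```

```text
time_s: 5.7
tcp_pos: [461.3, 49.9, 191.6]
ee_rot: [0.633, 0.73, 0.21, 0.151]
force: [0.4, 0.6, 0.3]
opening: -0.1
[461.33137421  49.94488257 191.55709938] -1.970965485320846 [0.3756405  0.62852755 0.34150159]
time_s: 6.7
tcp_pos: [462.3, 50.2, 189.8]
ee_rot: [0.633, 0.73, 0.21, 0.151]
force: [-0.1, 0.0, -0.4]
opening: -0.4
[462.34351257  50.16257809 189.82144937] 0.049702217469314705 [-0.11412319  0.00845136 -0.4452119 ]
```

```bash
python3 -m handwheel '[{"translation":[0.02,0.005,-0.035],"delta_rot":[0,0,0]},{"translation":[0.05,0.01,-0.09],"delta_rot":[0,0,0]},{"translation":[0.07,0.017,-0.13],"delta_rot":[0,0,0]},{"translation":[0.1,0.023,-0.173],"delta_rot":[0,0,0]},{"translation":[0.1,0.023,-0.173],"delta_rot":[0,0,0]},{"translation":[0.1,0.023,-0.173],"delta_rot":[0,0,0]},{"translation":[0.1,0.023,-0.173],"delta_rot":[0,0,0]},{"translation":[0.1,0.023,-0.173],"delta_rot":[0,0,0]}]'
python3 - <<'E'
from h import *
Rg,tg=goal(85,33); d=delta(Rg,tg)[0];s=get_state();print(s["tcp_pos"],d@A0.apply([0,0,1])*10,s["force"])
E
python3 -m handwheel '[{"translation":[0.02,0.005,-0.035],"delta_rot":[0,0,0]},{"translation":[0.05,0.01,-0.09],"delta_rot":[0,0,0]},{"translation":[0.07,0.017,-0.13],"delta_rot":[0,0,0]},{"translation":[0.1,0.023,-0.173],"delta_rot":[0,0,0]},{"translation":[0.1,0.023,-0.173],"delta_rot":[0,0,0]},{"translation":[0.1,0.023,-0.173],"delta_rot":[0,0,0]},{"translation":[0.1,0.023,-0.173],"delta_rot":[0,0,0]},{"translation":[0.1,0.023,-0.173],"delta_rot":[0,0,0]}]'
python3 - <<'E'
from h import *
Rg,tg=goal(85,33); d=delta(Rg,tg)[0];s=get_state();print(s["tcp_pos"],d@A0.apply([0,0,1])*10,s["force"])
E
```

```text
time_s: 7.7
tcp_pos: [463.3, 50.4, 188.1]
ee_rot: [0.633, 0.73, 0.21, 0.151]
force: [-0.5, -0.2, 0.3]
opening: -0.1
[463.3402768   50.39666364 188.09432918] 2.057373327916702 [-0.49944816 -0.16794284  0.30182536]
time_s: 8.7
tcp_pos: [464.3, 50.9, 186.5]
ee_rot: [0.633, 0.73, 0.21, 0.151]
force: [-2.5, 3.8, 5.1]
opening: -0.2
[464.34111852  50.89386    186.5037987 ] 3.9788203484156233 [-2.53234103  3.78135233  5.08572198]
```

```bash
python3 - <<'E'
from h import *
c=cam("wrist"); cv2.imwrite("pics/w4.png",c["pixels"][:,:,::-1])
c=cam("scene"); cv2.imwrite("pics/s4.png",cv2.resize(np.ascontiguousarray(c["pixels"][150:270,270:440,::-1]),None,fx=4,fy=4,interpolation=2))
E
python3 -m handwheel '[{"translation":[0.02,0.005,-0.035],"delta_rot":[0,0,0]},{"translation":[0.05,0.01,-0.09],"delta_rot":[0,0,0]},{"translation":[0.07,0.017,-0.13],"delta_rot":[0,0,0]},{"translation":[0.1,0.023,-0.173],"delta_rot":[0,0,0]},{"translation":[0.1,0.023,-0.173],"delta_rot":[0,0,0]},{"translation":[0.1,0.023,-0.173],"delta_rot":[0,0,0]},{"translation":[0.1,0.023,-0.173],"delta_rot":[0,0,0]},{"translation":[0.1,0.023,-0.173],"delta_rot":[0,0,0]}]'
python3 - <<'E'
from h import *
Rg,tg=goal(85,33); d=delta(Rg,tg)[0];s=get_state();print(s["tcp_pos"],d@A0.apply([0,0,1])*10,s["force"])
c=cam("wrist"); cv2.imwrite("pics/w5.png",c["pixels"][:,:,::-1])
c=cam("scene"); cv2.imwrite("pics/s5.png",cv2.resize(np.ascontiguousarray(c["pixels"][150:270,270:440,::-1]),None,fx=4,fy=4,interpolation=2))
a,b,e=[cv2.imread(f"pics/w{i}.png")[170:270,70:350] for i in(3,4,5)]
cv2.imwrite("pics/w45.png",cv2.resize(np.vstack([b,e]),None,fx=2.8,fy=2.8))
E
```

```text
time_s: 9.8
tcp_pos: [465.3, 51.2, 184.8]
ee_rot: [0.633, 0.73, 0.21, 0.151]
force: [-3.4, 4.1, 6.3]
opening: -0.1
[465.33373429  51.15670075 184.81574415] 5.953927908245683 [-3.4436644   4.12961773  6.28285282]
```

View pics/s4.png

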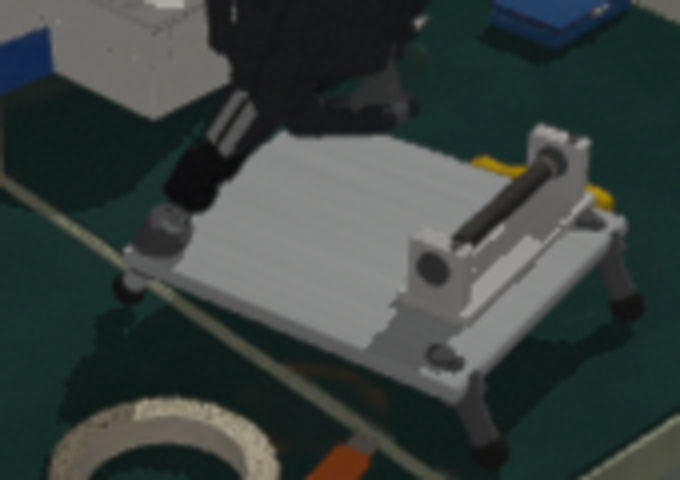

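View pics/s5.png

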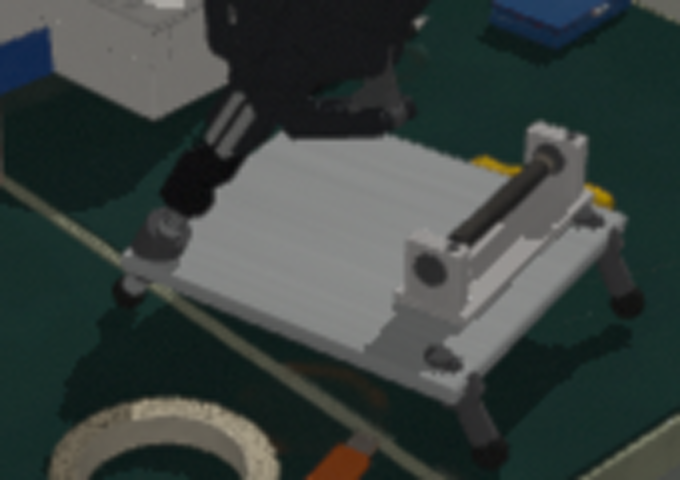

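View pics/w45.png

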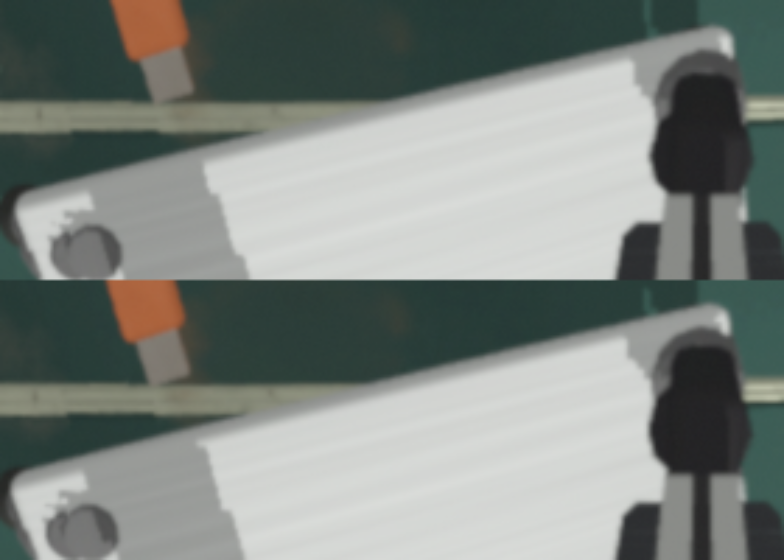

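```bash
cat > m.py <<'E'
from h import *
Rg,tg=goal(85,33); d=delta(Rg,tg)[0];s=get_state();print(s["tcp_pos"].round(2),(d@A0.apply([0,0,1])*10).round(2),s["force"].round(2))
E
python3 -m handwheel '[{"translation":[0.02,0.005,-0.035],"delta_rot":[0,0,0]},{"translation":[0.05,0.01,-0.09],"delta_rot":[0,0,0]},{"translation":[0.07,0.017,-0.13],"delta_rot":[0,0,0]},{"translation":[0.1,0.023,-0.173],"delta_rot":[0,0,0]},{"translation":[0.1,0.023,-0.173],"delta_rot":[0,0,0]},{"translation":[0.1,0.023,-0.173],"delta_rot":[0,0,0]},{"translation":[0.1,0.023,-0.173],"delta_rot":[0,0,0]},{"translation":[0.1,0.023,-0.173],"delta_rot":[0,0,0]}]' >/dev/null; python3 m.py
```

```text
[466.25  51.52 184.38] 6.82 [-17.46   2.06  23.75]
```

```bash
python3 -m handwheel '[{"translation":[-0.24,-0.06,0.43],"delta_rot":[0,0,0]},{"translation":[-0.6,-0.14,1.07],"delta_rot":[0,0,0]},{"translation":[-1.2,-0.28,2.13],"delta_rot":[0,0,0]},{"translation":[-1.8,-0.42,3.2],"delta_rot":[0,0,0]},{"translation":[-2.2,-0.52,3.9],"delta_rot":[0,0,0]},{"translation":[-2.2,-0.52,3.9],"delta_rot":[0,0,0]},{"translation":[-2.2,-0.52,3.9],"delta_rot":[0,0,0]},{"translation":[-2.2,-0.52,3.9],"delta_rot":[0,0,0]}]' >/dev/null; python3 m.py
python3 - <<'E'
from h import *
c=cam("wrist"); im=np.ascontiguousarray(c["pixels"][:,:,::-1]); cv2.imwrite("pics/w6.png",im)
L=np.array([[98,86,50],[98,-86,50],[-98,86,50],[-98,-86,50.]])
P=R.from_euler('z',p0[2]).apply(L)+[p0[0],p0[1],0]; print(proj(c,P).round(1))
S=5;o=np.array([240,130]);z=cv2.resize(im[130:250,240:380],None,fx=S,fy=S,interpolation=2)
q=((wing(c,-1.35,85)-o+.5)*S).astype(np.int32)
cv2.polylines(z,[q[:4]],True,(0,255,0)); cv2.polylines(z,[q[4:]],True,(0,150,0))
cv2.imwrite("pics/w6z.png",z)
c=cam("scene"); cv2.imwrite("pics/s6.png",cv2.resize(np.ascontiguousarray(c["pixels"][150:270,270:440,::-1]),None,fx=4,fy=4,interpolation=2))
E
```

```text
[444.18  45.93 221.4 ] -36.62 [ 0.18 -0.08 -0.16]
[[331.8 168.9]
 [342.9 318.7]
 [106.5 221.3]
 [174.1 381.7]]
```

View pics/w6z.png

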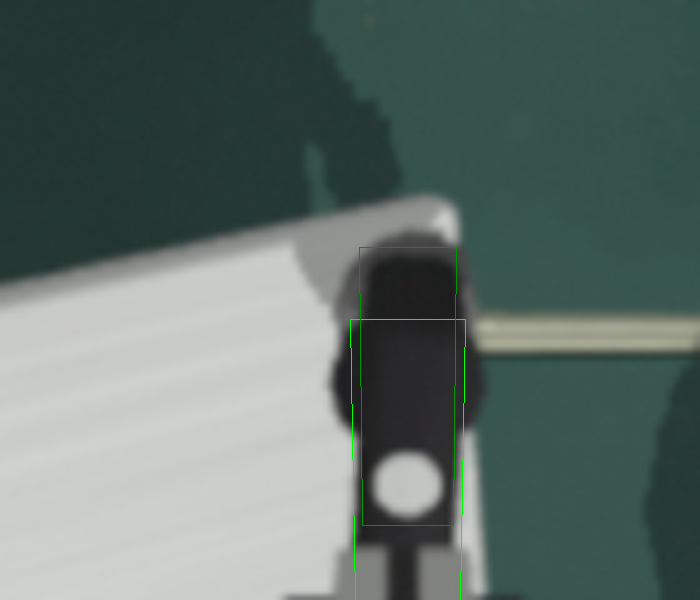

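View pics/s6.png

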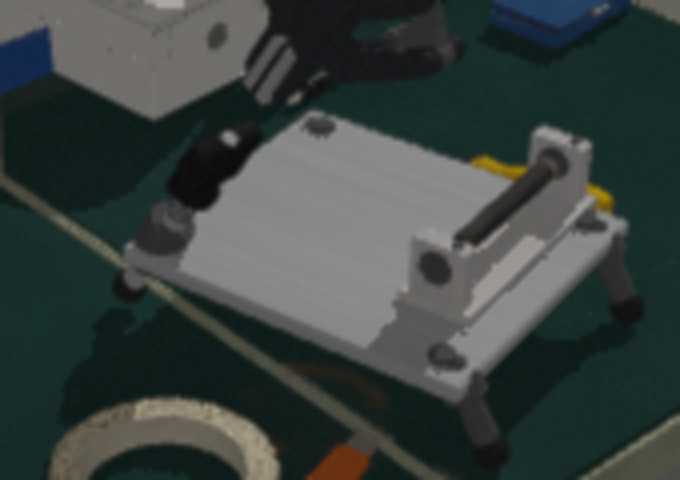

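```bash
python3 -m handwheel '[{"translation":[0,0,0],"delta_rot":[0,0,0]},{"translation":[0,0,0],"delta_rot":[0,0,0]},{"translation":[0,0,0],"delta_rot":[0,0,0]},{"translation":[0.9,0.21,-1.6],"delta_rot":[0,0,0]},{"translation":[1.8,0.42,-3.2],"delta_rot":[0,0,0]},{"translation":[2.7,0.63,-4.8],"delta_rot":[0,0,0]},{"translation":[3.2,0.75,-5.7],"delta_rot":[0,0,0]},{"translation":[3.5,0.82,-6.23],"delta_rot":[0,0,0]}]' 0 40; python3 m.py
python3 - <<'E'
from h import *
c=cam("wrist"); im=np.ascontiguousarray(c["pixels"][:,:,::-1]); cv2.imwrite("pics/w7.png",im)
E
```

```text
time_s: 13.0
tcp_pos: [479.4, 54.2, 159.1]
ee_rot: [0.633, 0.73, 0.21, 0.151]
force: [-0.5, 0.6, -0.3]
opening: 85.4
[479.42  54.16 159.14] 35.39 [-0.49  0.58 -0.3 ]
```

View pics/w7.png

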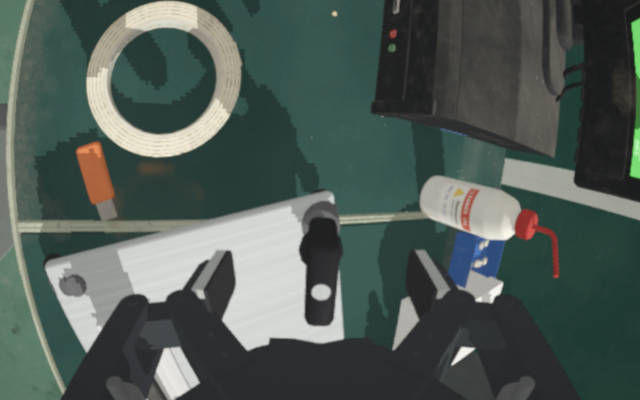

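```bash
python3 -m handwheel '[{"translation":[0,0,0],"delta_rot":[0,0,0]},{"translation":[0,0,0],"delta_rot":[0,0,0]},{"translation":[0,0,0],"delta_rot":[0,0,0]},{"translation":[0,0,0],"delta_rot":[0,0,0]},{"translation":[0,0,0],"delta_rot":[0,0,0]},{"translation":[0,0,0],"delta_rot":[0,0,0]},{"translation":[0,0,0],"delta_rot":[0,0,0]},{"translation":[0,0,0],"delta_rot":[0,0,0]}]' 1 50; python3 m.py
python3 - <<'E'
from h import *
c=cam("wrist"); im=np.ascontiguousarray(c["pixels"][:,:,::-1]); cv2.imwrite("pics/w8.png",im)
s=get_state(); print(s["wrist_torque"],s["joints"])
M=R.from_quat(s["ee_rot"])
for a in range(10,80,10):
    print(a,(M.as_matrix()[:,2]*a).round(2),(M.as_matrix()[:,2]*np.radians(a)*.382).round(3))
E
```

```text
time_s: 14.05
tcp_pos: [479.4, 54.1, 159.6]
ee_rot: [0.633, 0.73, 0.21, 0.151]
force: [-2.2, -0.9, 2.7]
opening: 13.5
[479.36  54.11 159.64] 34.92 [-2.22 -0.93  2.65]
[-0.06993371  0.36919518 -0.09613833] [-1.68118397e-01 -3.72455958e-05  2.19176870e+00  4.19038154e-01
  4.98767075e-01 -6.34960241e-01]
10 [ 4.86  1.15 -8.66] [ 0.032  0.008 -0.058]
20 [  9.72   2.3  -17.33] [ 0.065  0.015 -0.116]
30 [ 14.58   3.45 -25.99] [ 0.097  0.023 -0.173]
40 [ 19.44   4.6  -34.65] [ 0.13   0.031 -0.231]
50 [ 24.31   5.75 -43.32] [ 0.162  0.038 -0.289]
60 [ 29.17   6.89 -51.98] [ 0.194  0.046 -0.347]
70 [ 34.03   8.04 -60.64] [ 0.227  0.054 -0.404]
```

View pics/w8.png

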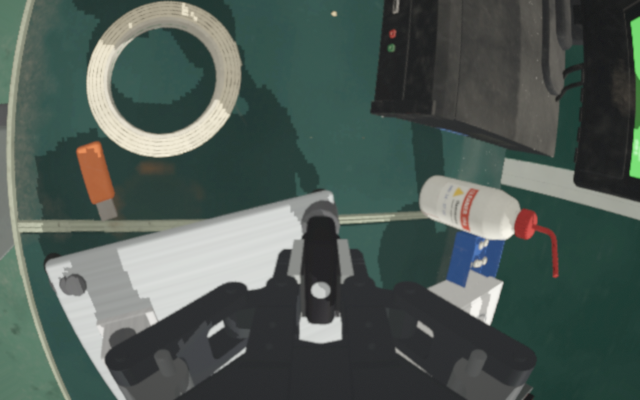

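```bash
python3 -m handwheel '[{"translation":[0.016,0.004,-0.029],"delta_rot":[2.43,0.57,-4.33]},{"translation":[0.032,0.008,-0.058],"delta_rot":[4.86,1.15,-8.66]},{"translation":[0.049,0.011,-0.087],"delta_rot":[7.29,1.72,-12.99]},{"translation":[0.065,0.015,-0.116],"delta_rot":[9.72,2.3,-17.33]},{"translation":[0.081,0.019,-0.145],"delta_rot":[12.15,2.87,-21.66]},{"translation":[0.097,0.023,-0.173],"delta_rot":[14.58,3.45,-25.99]},{"translation":[0.13,0.031,-0.231],"delta_rot":[19.44,4.6,-34.65]},{"translation":[0.13,0.031,-0.231],"delta_rot":[19.44,4.6,-34.65]}]'; python3 m.py
python3 - <<'E'
from h import *
s=get_state(); print(s["wrist_torque"],s["joints"])
c=cam("scene"); cv2.imwrite("pics/s9.png",cv2.resize(np.ascontiguousarray(c["pixels"][150:270,270:440,::-1]),None,fx=4,fy=4,interpolation=2))
E
```

```text
time_s: 15.1
tcp_pos: [480.7, 54.4, 157.4]
ee_rot: [0.844, 0.47, 0.249, 0.071]
force: [-1.2, 0.1, 2.0]
opening: 13.1
[480.74  54.45 157.35] 37.61 [-1.24  0.06  1.98]
[-0.02515136  0.24258661 -0.16997633] [-0.16660246  0.00835132  2.18989807  0.42296418  0.49224854  0.05802593]
```

View pics/s9.png

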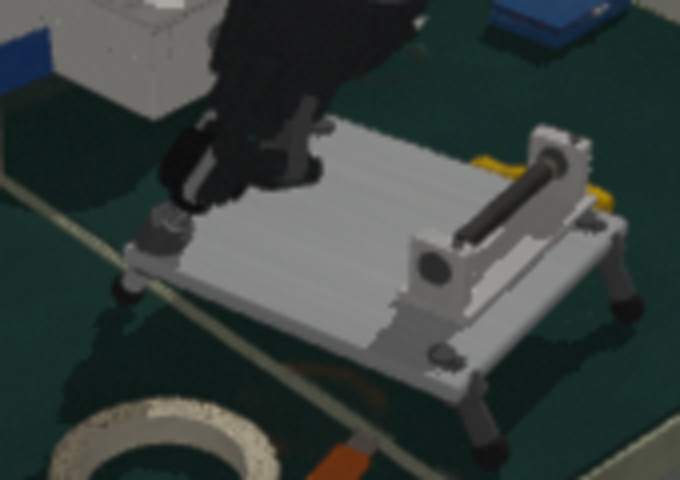

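```bash
python3 -m handwheel '[{"translation":[0.016,0.004,-0.029],"delta_rot":[2.43,0.57,-4.33]},{"translation":[0.032,0.008,-0.058],"delta_rot":[4.86,1.15,-8.66]},{"translation":[0.049,0.011,-0.087],"delta_rot":[7.29,1.72,-12.99]},{"translation":[0.065,0.015,-0.116],"delta_rot":[9.72,2.3,-17.33]},{"translation":[0.081,0.019,-0.145],"delta_rot":[12.15,2.87,-21.66]},{"translation":[0.097,0.023,-0.173],"delta_rot":[14.58,3.45,-25.99]},{"translation":[0.117,0.028,-0.208],"delta_rot":[17.5,4.14,-31.2]},{"translation":[0.117,0.028,-0.208],"delta_rot":[17.5,4.14,-31.2]}]'; python3 m.py
python3 - <<'E'
from h import *
s=get_state(); print(s["wrist_torque"],s["joints"])
c=cam("scene"); cv2.imwrite("pics/s10.png",cv2.resize(np.ascontiguousarray(c["pixels"][150:270,270:440,::-1]),None,fx=4,fy=4,interpolation=2))
E
```

```text
time_s: 16.15
tcp_pos: [481.9, 54.4, 155.8]
ee_rot: [0.948, 0.187, 0.259, -0.009]
force: [-7.7, -2.2, 10.3]
opening: 13.2
[481.9   54.42 155.78] 39.54 [-7.74 -2.19 10.3 ]
[-0.27636719  0.5105632  -0.2699706 ] [-0.16583089  0.01444877  2.18834053  0.42536335  0.48721595  0.68325503]
```

View pics/s10.png

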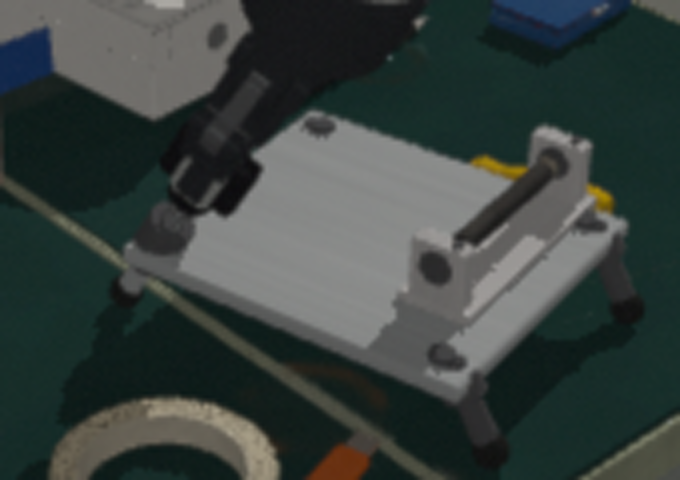

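```bash
python3 -m handwheel '[{"translation":[0,0,0],"delta_rot":[0,0,0]},{"translation":[0,0,0],"delta_rot":[0,0,0]},{"translation":[0,0,0],"delta_rot":[0,0,0]},{"translation":[0,0,0],"delta_rot":[0,0,0]},{"translation":[-0.9,-0.21,1.6],"delta_rot":[0,0,0]},{"translation":[-1.8,-0.42,3.2],"delta_rot":[0,0,0]},{"translation":[-2.7,-0.63,4.8],"delta_rot":[0,0,0]},{"translation":[-3.3,-0.78,5.88],"delta_rot":[0,0,0]}]' 0; python3 m.py
python3 - <<'E'
from h import *
c=cam("wrist"); im=np.ascontiguousarray(c["pixels"][:,:,::-1]); cv2.imwrite("pics/w11.png",im)
c=cam("scene"); cv2.imwrite("pics/s11.png",cv2.resize(np.ascontiguousarray(c["pixels"][150:270,270:440,::-1]),None,fx=4,fy=4,interpolation=2))
E
```

```text
time_s: 17.2
tcp_pos: [448.7, 46.8, 214.7]
ee_rot: [0.948, 0.186, 0.259, -0.01]
force: [-0.3, -0.1, -0.2]
opening: 85.4
[448.65  46.81 214.72] -28.56 [-0.35 -0.13 -0.24]
```

View pics/w11.png

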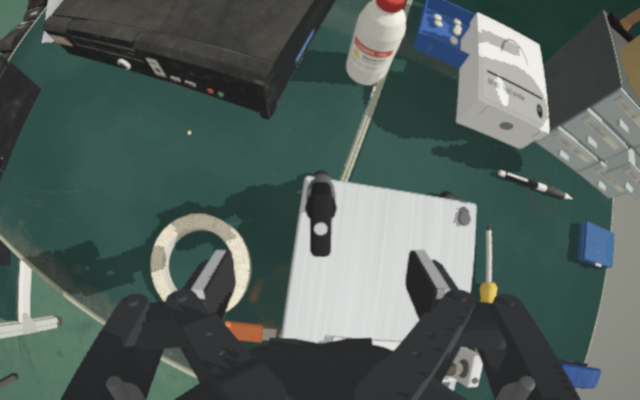

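View pics/s11.png

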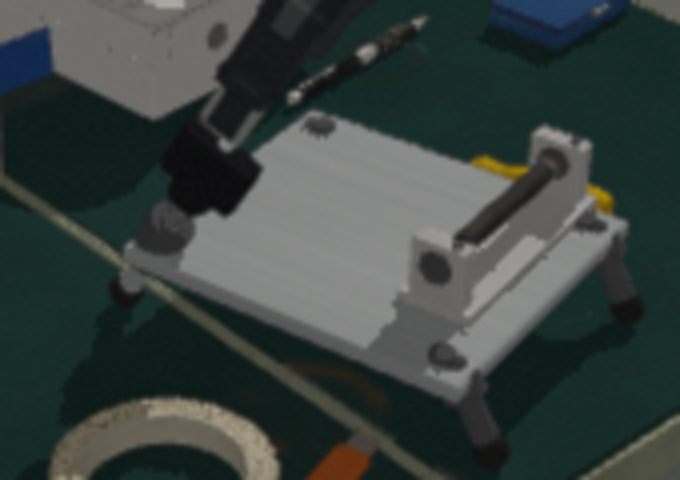

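```bash
python3 -m handwheel '[{"translation":[0,0,0],"delta_rot":[0,0,0]},{"translation":[0,0,0],"delta_rot":[0,0,0]},{"translation":[0,0,0],"delta_rot":[0,0,0]},{"translation":[0,0,0],"delta_rot":[0,0,0]},{"translation":[0.7,0.16,-1.25],"delta_rot":[0,0,0]},{"translation":[1.4,0.33,-2.49],"delta_rot":[0,0,0]},{"translation":[1.72,0.4,-3.06],"delta_rot":[0,0,0]},{"translation":[1.72,0.4,-3.06],"delta_rot":[0,0,0]}]' 1; python3 m.py
python3 -m handwheel '[{"translation":[0.02,0.005,-0.035],"delta_rot":[0,0,0]},{"translation":[0.05,0.01,-0.09],"delta_rot":[0,0,0]},{"translation":[0.05,0.01,-0.09],"delta_rot":[0,0,0]},{"translation":[0.05,0.01,-0.09],"delta_rot":[0,0,0]},{"translation":[0.05,0.01,-0.09],"delta_rot":[0,0,0]},{"translation":[0.05,0.01,-0.09],"delta_rot":[0,0,0]},{"translation":[0.05,0.01,-0.09],"delta_rot":[0,0,0]},{"translation":[0.05,0.01,-0.09],"delta_rot":[0,0,0]}]'; python3 m.py
```

```text
time_s: 18.3
tcp_pos: [465.9, 51.0, 183.4]
ee_rot: [0.948, 0.186, 0.258, -0.01]
force: [-2.9, -0.8, 1.9]
opening: 0.3
[465.91  51.02 183.36] 7.48 [-2.87 -0.77  1.93]
time_s: 19.3
tcp_pos: [466.2, 51.1, 183.2]
ee_rot: [0.948, 0.186, 0.258, -0.01]
force: [-9.8, -1.1, 10.8]
opening: -0.1
[466.24  51.11 183.17] 7.81 [-9.8  -1.14 10.84]
```

```bash
python3 -m handwheel '[{"translation":[-0.24,-0.06,0.43],"delta_rot":[0,0,0]},{"translation":[-0.7,-0.16,1.25],"delta_rot":[0,0,0]},{"translation":[-1.4,-0.33,2.49],"delta_rot":[0,0,0]},{"translation":[-2.2,-0.52,3.9],"delta_rot":[0,0,0]},{"translation":[-3,-0.7,5.3],"delta_rot":[0,0,0]},{"translation":[-4,-0.9,7],"delta_rot":[0,0,0]},{"translation":[-4,-0.9,7],"delta_rot":[0,0,0]},{"translation":[-4,-0.9,7],"delta_rot":[0,0,0]}]'; python3 m.py
python3 - <<'E'
from h import *
t=cam("top")["pixels"][:,:,::-1]
c=cam("scene"); s=np.ascontiguousarray(c["pixels"][:,:,::-1])
z=lambda a:cv2.resize(np.ascontiguousarray(a[150:270,270:440]),None,fx=4,fy=4,interpolation=2)
cv2.imwrite("pics/s12.png",z(s)); cv2.imwrite("pics/t12.png",cv2.resize(np.ascontiguousarray(t[100:300,200:460]),None,fx=3,fy=3,interpolation=2))
E
```

```text
time_s: 20.3
tcp_pos: [426.5, 42.0, 252.3]
ee_rot: [0.948, 0.186, 0.258, -0.01]
force: [-0.4, -0.1, -0.1]
opening: 0.4
[426.45  41.96 252.32] -72.48 [-0.4  -0.11 -0.14]
```

View pics/s12.png

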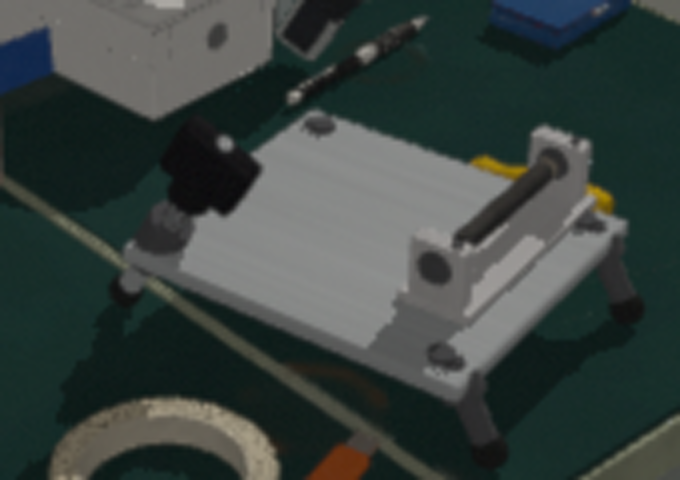

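View pics/t12.png

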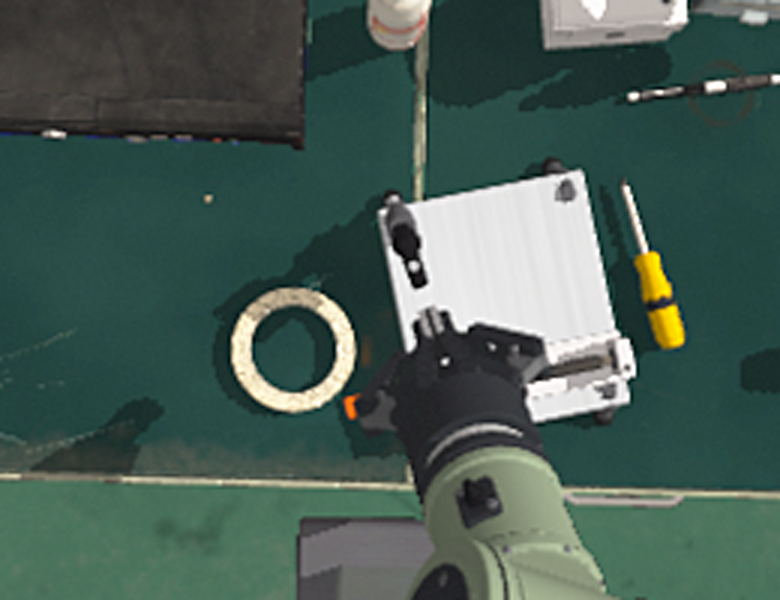

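```bash
python3 -m handwheel '[{"translation":[0.8,0.18,-1.4],"delta_rot":[0,0,0]},{"translation":[1.8,0.4,-3.2],"delta_rot":[0,0,0]},{"translation":[2.8,0.63,-5],"delta_rot":[0,0,0]},{"translation":[3.5,0.8,-6.1],"delta_rot":[0,0,0]},{"translation":[3.85,0.87,-6.74],"delta_rot":[0,0,0]},{"translation":[3.95,0.9,-6.9],"delta_rot":[0,0,0]},{"translation":[4.02,0.91,-7.03],"delta_rot":[0,0,0]},{"translation":[4.02,0.91,-7.03],"delta_rot":[0,0,0]}]'; python3 m.py
python3 - <<'E'
from h import *
c=cam("scene"); s=np.ascontiguousarray(c["pixels"][:,:,::-1])
z=cv2.resize(np.ascontiguousarray(s[150:270,270:440]),None,fx=4,fy=4,interpolation=2)
cv2.imwrite("pics/s13.png",z)
a=cv2.imread("pics/s12.png")
for n,(x,y,w,h) in dict(cheek=(395,115,210,200),foot=(105,240,50,70)).items():
    g=[cv2.cvtColor(i[y:y+h,x:x+w],cv2.COLOR_BGR2GRAY).astype(np.float32) for i in(a,z)]
    b=[cv2.cvtColor(cv2.imread("pics/"+k)[y:y+h,x:x+w],cv2.COLOR_BGR2GRAY).astype(np.float32) for k in("s6.png","s5.png")]
    print(n,"now mm-ish px/4:",cv2.phaseCorrelate(*g)[0],"earlier rock 2mm:",cv2.phaseCorrelate(*b)[0])
E
```

```text
time_s: 21.4
tcp_pos: [466.0, 51.3, 182.8]
ee_rot: [0.948, 0.187, 0.258, -0.01]
force: [-13.2, -2.6, 14.2]
opening: 0.1
[465.97  51.27 182.83] 8.0 [-13.25  -2.56  14.18]
cheek now mm-ish px/4: (-0.025385733966729163, 0.0017888640095264918) earlier rock 2mm: (-0.29171058254217996, -0.517692511920302)
foot now mm-ish px/4: (-0.04732904339799404, 0.0817634111831751) earlier rock 2mm: (-0.07200017290647764, -0.15163092485630614)
```

```bash
python3 -m handwheel '[{"translation":[-0.24,-0.06,0.43],"delta_rot":[0,0,0]},{"translation":[-0.7,-0.16,1.25],"delta_rot":[0,0,0]},{"translation":[-1.4,-0.33,2.49],"delta_rot":[0,0,0]},{"translation":[-2.2,-0.52,3.9],"delta_rot":[0,0,0]},{"translation":[-3,-0.7,5.3],"delta_rot":[0,0,0]},{"translation":[-4,-0.9,7],"delta_rot":[0,0,0]},{"translation":[-4,-0.9,7],"delta_rot":[0,0,0]},{"translation":[-4,-0.9,7],"delta_rot":[0,0,0]}]'; python3 m.py
python3 - <<'E'
from h import *
hand_in()
E
```

```text
time_s: 22.45
tcp_pos: [426.7, 42.1, 252.1]
ee_rot: [0.948, 0.186, 0.258, -0.01]
force: [-0.9, -0.7, 0.4]
opening: -0.1
[426.65  42.06 252.06] -72.15 [-0.87 -0.68  0.36]
the job is handed in; nothing more can be done
```

I turned the wing knob about 76° clockwise along its axis, let go, backed the gripper off about 80 mm, and handed in at 22.5 s.

**Before turning:** pressing the knob rocked the stand about 4 mm along the axis. That gave a starting angle of roughly -1.25 to -1.5 rad.

**After turning:** pressing the knob with about 15–20 N met a stiff stop within about 0.5 mm. The scene image of the stand did not shift, where it had clearly rocked before. The wrist force read about 1 N after backing off.

**Surroundings:** the last pictures, taken just before the final press, show the stand, tape and screwdriver where they were. The arm partly hid the USB stick in the top view, and I only saw its end there.

**Not fully settled:**
- The foot heights were never measured directly. From the press tests and the given starting range, I put the final angle at about -0.2 to +0.1 rad, so any gap should be 0.7 mm or less.
- My two estimates of the starting angle differed by about 0.2 rad.
- I did not press on the other corners to check for overshoot. The starting range limits it to about 0.08 rad.

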